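# Pry open the terminal box cover at its notch

### The job

Take the flat-bladed pry tool and, with its blade in the notch of the longer terminal box, pry that end of the snap-fit cover up past its two snaps, so that the cover stays on the box with its notch end standing up loose. Do not touch the cover with the gripper. Then set the tool down flat on the bench, away from the box, without dropping it.

Things in the scene. Friction and masses are not known exactly. Their poses are not given: they have to be found in the camera images.
- pry_tool: Loose flat pry tool, 170 mm long, 140 g, flat on the bench left or right of the boxes (a round screwdriver lies on the other side). Black handle 100 long x 22 wide x 26 mm tall, at x -70 to +30; straight steel blade 18 wide x 4 mm thick, at x +30 to +100, its mid-plane 13 mm above the underside. Origin: underside of the handle, at the balance point, where to grip; +x along the blade, z up.
- blade_tip (a point): Middle of the end of the tool's blade: 100 mm ahead of the tool's origin and 13 mm above its underside. Same axes as the tool: +x points out of the blade's end.
- termbox: Hollow grey plastic box fixed to the bench, 130 long (x) x 110 wide (y) x 75 mm tall to the rim: the longer of two grey boxes side by side (left or right). The other, 95 mm long, has four cover screws and no notch. Origin: centre of its underside, z up. Its -x end, with the notch, faces the robot within 0.25 rad. Inside, behind the notch, it is clear for 60 mm at heights above 35 mm.
- notch (a point): Centre of the notch, on the outer face of the box's -x end wall: x -65, y 0, z 69.5 mm from the box's origin, same axes (+x points in). The notch is an opening 48 mm wide and 11 mm high through the 6 mm wall, from the wall's lowered edge (64 mm above the bench) up to the underside of the cover (75 mm).
- cover: Loose grey plate 124 x 96 x 4 mm, 60 g, on the box's rim, axes as the box; origin on its underside, above the box's origin. It begins 7 mm behind the wall's outer face at the notch. Two sprung noses at its sides, 20 mm from the notch end, hold it: that end yields at 5 to 8 N and, once lifted some 8 mm, stays up about 10 mm on the noses; the far end stays on the rim (origin 5 mm up, tilt 0.09 rad).

How it is judged (in metres and radians):
On the way, in this order (a step that is already met when the one before it is completed fails the run):
1. the blade is in the notch of the longer box, its tip under the cover (x of blade_tip in the frame of termbox between -0.058 and 0.03 m and y of blade_tip in the frame of termbox between -0.024 and 0.024 m and z of blade_tip in the frame of termbox between 0.05 and 0.085 m), for 0.05 s.
2. the tool has lifted the notch end of the cover past its snaps (z of cover in the frame of termbox above 0.078 m and angle between cover's own z axis and vertical above 0.05 rad), for 0.1 s.
At the end, for the whole second after the job is handed in: The cover still lies on the box, at rest, within 20 mm of its place, its middle 3 to 15 mm higher than when snapped shut and tilted by 0.05 to 0.2 rad, notch end up; the tool lies flat on the bench, at rest, touching neither box nor cover (all of step 2 and angle between cover's own z axis and vertical below 0.2 rad and z of cover in the frame of termbox below 0.09 m and horizontal distance between cover and termbox below 0.02 m and linear speed of each of cover, pry_tool below 0.02 m/s and height (world z) of pry_tool below 0.02 m and height (world z) of blade_tip below 0.025 m and contact force between pry_tool and termbox below 0.05 N and contact force between pry_tool and cover below 0.05 N).
It fails at once if the gripper or arm presses on the cover (over 1 N) (contact force between any of the fingers, the arm and cover above 1 N).
It fails at once if the tool is dropped (falls free at over 1.2 m/s, some 70 mm) (contact force between the fingers and pry_tool below 0.05 N and linear speed of pry_tool above 1.2 m/s).
It also fails if it takes over 56 s, if anything falls off the work surface, if the arm or the gripper's body presses on something with over 40 N, if the wrist force passes 120 N, or if a joint passes its speed limit or range.

### The arm

A 7-joint arm with a two-finger parallel gripper is mounted at the origin on the work surface. World frame = base frame: x ahead of the robot, y to its left, z up, the work surface at z = 0. Lengths are in mm, angles in rad, forces in N, time in s.
With the tool pointing down it reaches from about 400 to 850 mm from the base axis. Payload 10.4 kg.
Tool frame: the origin (TCP) lies midway between the tips of the shut fingers; the grasp point (between the pads) lies 19 mm behind it; z points along the fingers, y is the line along which they close (so a half turn about z gives the same grasp; the last joint's range is limited). The gripper opens to 87 mm and grips with 3 to 60 N. Pads are 19 mm wide; open, the fingers measure 117 mm over their backs; the gripper's body (75 mm by 190 mm) begins 51 mm behind the grasp point.
Start: joints at [1.199, 0.332, -0.065, 1.46, 0.022, 1.35, -0.088], TCP at [213.631, -587.382, 186.876] pointing down, gripper open.
Joint ranges: [-2.6, 2.6], [-0.5, 2.12], [-1.47, 1.34], [0.16, 2.42], [-1.27, 4.41], [0.06, 2.06], [-2.6, 2.6]. Speed limits (rad/s): [2.22, 2.22, 2.79, 2.79, 3.14, 3.14, 3.14].

### API

Orientations are given as a unit quaternion [w, x, y, z].
In Python, from plant import r, optics gives the robot as it stands.
- The arm moves only by the tool move_arm, never from a script. Its argument "steps" is a list of rows, each an object with "delta_pos": the shift along the world's x, y, z in mm, a list of three; "roll": the turn about the world's z in rad; "jaw": the finger opening in mm, from 0 to 87. A call has 1 to 12 rows; each row is the pose to reach, as a shift and turn from the pose commanded when the call began; what a row does not reach only later rows make up. A row lasts 1/12 s, in which the tool goes at most 41.7 mm and 7.16 degrees, less where a joint would pass 70% of its speed; a pose out of reach is approached as far as the arm can. A call with a gripper value outside its range is refused whole. The fingers move at their own pace and stop on an object; the grip force is fixed at half the most. Time passes only in rows, so rows that repeat a pose let the fingers close. It gives the time, the measured TCP pose, the force, the opening and the grip force at its end, in the units of the state.
- r.observe(): the state, without advancing time (a new reading comes with each control period).
- optics.capture(name): name is "scene" or "top" or "wrist"; returns a dict with "image" (420x560x3 uint8, blue, green, red), "fx", "fy", "cx", "cy" (pixels), "T" (4x4, takes a point from camera to world coordinates); the wrist camera has in their place "hand_eye" (4x4, takes a point from camera to tool coordinates, whose origin is the TCP and whose axes are the flange's). Camera axes: x right, y down, z forward; pixel columns grow to the right and rows downward; lengths in mm; the calibration is good to about 2 mm. A picture is of the moment at which its call begins: read the wrist's pose just before it. There is no depth.
- r.close_job(): hands the job in; it is judged then, once.
The state is a dict: "time_s": time; "joint_positions": joint angles; "joint_velocities": joint speeds; "effort": joint torques, N m; "eef_pos": TCP position; "eef_rot": TCP orientation; "ft_force": force on the tool from outside, world axes, zero at the start; "moment": the same for the moment, N m; "width": opening from 0.0 (shut) to 1.0 (fully open); "grasp_force": force on a finger pad.
Only numpy, scipy, OpenCV 4.12 (cv2) and the standard library are available. Lean on these libraries where they do the work, as an engineer would, in place of code of your own. Each camera call takes 0.05 s, during which the arm holds its last target. There are 200 camera calls.

## Working session

There is one attempt and no reset: what is moved stays moved. The work goes in short steps, Python scripts to look and compute and a tool call to move; the robot and the scene stay as the last step left them, time stands still between calls to the robot, and variables do not carry over. Pictures are saved under pics/ and viewed, at most 10 in all, crops included, and the job is handed in when it is done.

Besides the shell and the picture viewer there is one more tool, called after "Call:" as name(argument=value, ...) on one line, values as JSON. move_arm: Moves the arm, as the interface text tells. Its arguments: {"type":"object","properties":{"steps":{"type":"array","items":{"type":"object","properties":{"delta_pos":{"type":"array","items":{"type":"number"}},"roll":{"type":"number"},"jaw":{"type":"number"}}}}},"required":["steps"]}

```bash
mkdir -p pics; cat > h.py <<'E'
import numpy as np, cv2
from plant import r, optics
def cap(n,f=None):
    s=r.observe(); c=optics.capture(n)
    if f: cv2.imwrite('pics/'+f,c['image'])
    return s,c
def cast(c,uv,z,T=None):
    T=np.array(c['T'] if T is None else T); uv=np.atleast_2d(uv).astype(float)
    d=np.c_[(uv[:,0]-c['cx'])/c['fx'],(uv[:,1]-c['cy'])/c['fy'],np.ones(len(uv))]@T[:3,:3].T
    o=T[:3,3]; return o+d*((z-o[2])/d[:,2])[:,None]
E
python3 - <<'E'
from h import *
s,c=cap('top','top.png'); print({k:v for k,v in s.items() if k!='effort'}); print(c['T'],c['fx'],c['cx'],c['cy'])
s,c=cap('scene','scene.png'); print(c['T'])
i=np.hstack([cv2.imread('pics/top.png'),c['image']]); 
E
```

```text
{'time_s': 0.0, 'joint_positions': array([ 1.19940269,  0.33286892, -0.06470128,  1.46094401,  0.02160697,
        1.34989865, -0.08852767]), 'joint_velocities': array([-0.00211366,  0.00045352, -0.00021964,  0.00061544, -0.00124092,
       -0.00087236,  0.00045361]), 'eef_pos': array([ 213.44275017, -586.95638626,  186.05453688]), 'eef_rot': array([-6.93555554e-04,  9.84831466e-01,  1.73512182e-01, -1.59110450e-04]), 'ft_force': array([ 0.03547982, -0.73514065, -0.17742159]), 'moment': array([ 0.02617768,  0.00729792, -0.02228426]), 'grasp_force': 0.0, 'width': 0.9977415132440757}
[[ 1.72731197e-02 -9.95073085e-01  9.76278383e-02  4.28918149e+02]
 [-9.99694824e-01 -1.89125861e-02 -1.58925673e-02  5.92649826e-01]
 [ 1.76606608e-02 -9.73235304e-02 -9.95096092e-01  1.35785806e+03]
 [ 0.00000000e+00  0.00000000e+00  0.00000000e+00  1.00000000e+00]] 545.788046011722 277.8137559099487 207.53169802010572
[[-5.98811497e-01  5.95642035e-01 -5.35383374e-01  1.14123751e+03]
 [ 8.00654265e-01  4.61438163e-01 -3.82135537e-01  4.42381130e+02]
 [ 1.94303316e-02 -6.57484135e-01 -7.53217813e-01  9.21233211e+02]
 [ 0.00000000e+00  0.00000000e+00  0.00000000e+00  1.00000000e+00]]
```

View pics/top.png

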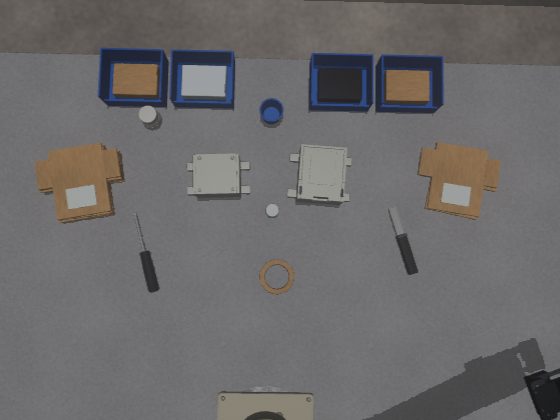

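View pics/scene.png

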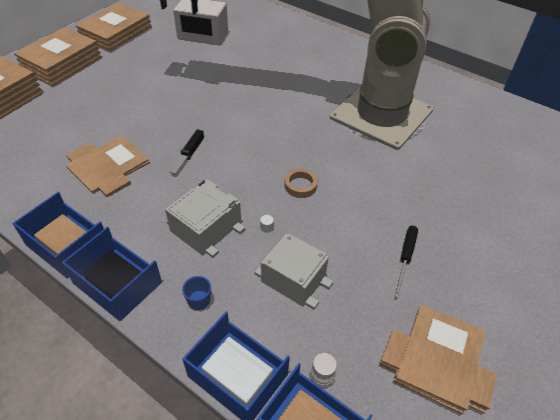

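The top view shows the pry tool on the right, with its handle from (400,237) to (414,273) and its blade tip at (393,208). The longer box is at (322,173) with its notch on the near end at (320,198). The scene view agrees: the screwdriver is on the other side.

```bash
python3 - <<'E'
from h import *
s,c=cap('top'); im=c['image']; g=cv2.cvtColor(im,cv2.COLOR_BGR2GRAY)
def big(m,x0,y0,x1,y1):
    w=np.zeros_like(m); w[y0:y1,x0:x1]=m[y0:y1,x0:x1]
    return max(cv2.findContours(w,0,2)[0],key=cv2.contourArea)
m=(g<55).astype(np.uint8)*255
k=big(m,380,200,430,285); P=cv2.boxPoints(cv2.minAreaRect(k)); W=cast(c,P,26)
print('handle',W.round(1).tolist(),W.mean(0).round(1))
print('gray box',g[150:200:10,325], 'bench',g[230,300:340:10],'blade',g[215:230:5,396])
m=(g>135).astype(np.uint8)*255
m=cv2.morphologyEx(m,cv2.MORPH_CLOSE,np.ones((9,9)));m=cv2.morphologyEx(m,cv2.MORPH_OPEN,np.ones((25,25)))
k=big(m,280,130,360,215); R=cv2.minAreaRect(k);P=cv2.boxPoints(R);W=cast(c,P,75);print('box',R,W.round(1).tolist(),W.mean(0).round(1))
v=np.vstack([cv2.resize(im[130:215,280:360],None,fx=5,fy=5)]);w=cv2.resize(im[200:285,375:440],None,fx=5,fy=5)
cv2.imwrite('pics/c1.png',np.hstack([v,w]))
k=big((g>125).astype(np.uint8)*255,380,195,412,236);P=cv2.boxPoints(cv2.minAreaRect(k)); print('blade',cast(c,P,15).round(1).tolist())
E
```

```text
handle [[492.3, -310.6, 26.0], [500.3, -333.5, 26.0], [409.5, -363.6, 26.0], [401.7, -340.8, 26.0]] [ 451.  -337.1   26. ]
gray box [148 149 149 151 151] bench [114 113 113 113] blade [126 128 126]
box ((322.5, 172.5), (53.0, 45.0), 90.0) [[703.5, -70.4, 75.0], [705.8, -178.2, 75.0], [578.1, -178.8, 75.0], [576.1, -72.1, 75.0]] [ 640.9 -124.9   75. ]
blade [[562.0, -298.5, 15.0], [566.5, -311.2, 15.0], [504.3, -331.8, 15.0], [499.9, -319.1, 15.0]]
```

View pics/c1.png

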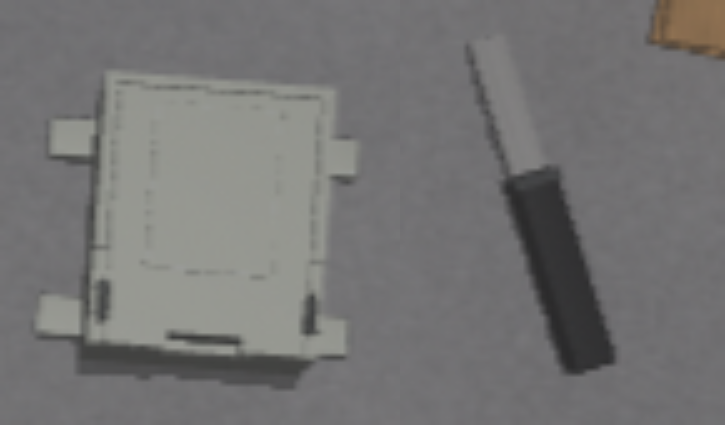

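```bash
python3 - <<'E'
from h import *
s,c=cap('top')
p=np.array([[106,72],[335,90],[310,358],[82,345],[167,335],[242,342]])/5+[280,130]
W=cast(c,p,75);print(W.round(1).tolist(),W[:4].mean(0))
d=W[:2].mean(0)-W[2:4].mean(0);e=W[0]-W[1];f=W[4]-W[5];print(np.linalg.norm(d),np.linalg.norm(e),[np.arctan2(d[1],d[0]),np.arctan2(-e[0],e[1]),np.arctan2(-f[0],f[1])],W[4:].mean(0))
from scipy.spatial.transform import Rotation as R
q=s['eef_rot'];print(R.from_quat([*q[1:],q[0]]).as_matrix().round(3)); w=optics.capture('wrist');print(np.array(w['hand_eye']).round(2))
E
```

```text
[[707.5, -73.2, 75.0], [701.0, -183.0, 75.0], [571.8, -171.7, 75.0], [575.9, -63.5, 75.0], [581.4, -103.8, 75.0], [578.8, -139.4, 75.0]] [ 639.05324727 -122.86164282   75.        ]
130.83235542684565 109.97909891421155 [np.float64(-0.07991974029950466), np.float64(-0.05859822047476916), np.float64(-0.07428304403222483)] [ 580.12258547 -121.58598557   75.        ]
[[ 0.94   0.342 -0.   ]
 [ 0.342 -0.94   0.001]
 [-0.    -0.001 -1.   ]]
[[   0.     -0.97   -0.26   69.47]
 [   1.      0.     -0.     -0.31]
 [   0.     -0.26    0.97 -196.7 ]
 [   0.      0.      0.      1.  ]]
```

Call:
move_arm(steps=[{"delta_pos":[132,129,0],"roll":-0.028,"jaw":60},{"delta_pos":[132,129,0],"roll":-0.028,"jaw":60},{"delta_pos":[132,129,0],"roll":-0.028,"jaw":60},{"delta_pos":[265,258,-46],"roll":-0.028,"jaw":60},{"delta_pos":[265,258,-46],"roll":-0.028,"jaw":60},{"delta_pos":[265,258,-46],"roll":-0.028,"jaw":60},{"delta_pos":[265,258,-46],"roll":-0.028,"jaw":60},{"delta_pos":[265,258,-46],"roll":-0.028,"jaw":60},{"delta_pos":[265,258,-46],"roll":-0.028,"jaw":60},{"delta_pos":[265,258,-46],"roll":-0.028,"jaw":60},{"delta_pos":[265,258,-46],"roll":-0.028,"jaw":60},{"delta_pos":[265,258,-46],"roll":-0.028,"jaw":60}])

```text
time_s: 1.25
eef_pos: [478.2, -329.8, 140.8]
eef_rot: [0.0, 0.987, 0.16, -0.0]
ft_force: [0.8, -1.1, -0.1]
width: 0.69
grasp_force: 0.0
```

```bash
cat >> h.py <<'E'
from scipy.spatial.transform import Rotation as Rn
def wrist(f=None):
    s,c=cap('wrist',f); q=s['eef_rot']; T=np.eye(4); T[:3,:3]=Rn.from_quat([*q[1:],q[0]]).as_matrix(); T[:3,3]=s['eef_pos']
    return s,c,T@np.array(c['hand_eye'])
E
python3 - <<'E'
from h import *
s,c,T=wrist('w1.png');print(s['eef_pos'],s['eef_rot'],s['ft_force'])
g=cv2.cvtColor(c['image'],cv2.COLOR_BGR2GRAY); m=(g<55).astype(np.uint8)*255
for k in cv2.findContours(m,0,2)[0]:
    if cv2.contourArea(k)>1500:
        P=cv2.boxPoints(cv2.minAreaRect(k)); print(P.round().tolist(),cast(c,P,26,T).round(1).tolist())
E
```

```text
[ 478.24888653 -329.83679034  140.7894446 ] [ 1.36094583e-04  9.87164718e-01  1.59705123e-01 -2.72599046e-04] [ 0.82145338 -1.07278512 -0.14290208]
[[340.0, 243.0], [559.0, 240.0], [560.0, 319.0], [341.0, 322.0]] [[452.0, -410.1, 26.0], [530.9, -635.3, 26.0], [444.9, -690.5, 26.0], [359.6, -447.9, 26.0]]
[[-0.0, 240.0], [559.0, 240.0], [559.0, 419.0], [0.0, 419.0]] [[337.5, -56.2, 26.0], [530.4, -635.7, 26.0], [313.7, -771.0, 26.0], [83.0, -78.5, 26.0]]
```

View pics/w1.png

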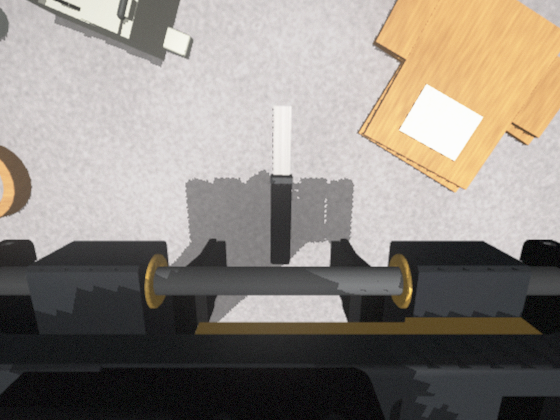

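The wrist view shows the tool centred between the fingers. The handle front is at (282,178) and the blade tip at (282,106).

```bash
python3 - <<'E'
from h import *
s,c,T=wrist(); g=cv2.cvtColor(c['image'],cv2.COLOR_BGR2GRAY)
for r_ in (195,215,235): 
    x=np.where(g[r_,255:310]<45)[0]+255; print(r_,x.min(),x.max())
print(g[98:112,282],g[168:186,282])
f=cast(c,[[282,178]],26,T)[0];t=cast(c,[[282,106]],15,T)[0];b=cast(c,[[281,255]],26,T)[0]
print(f,t,b,np.hypot(*(t-f)[:2]),np.arctan2(*(t-f)[[1,0]]),np.arctan2(*(f-b)[[1,0]]))
E
```

```text
Traceback (most recent call last):
ValueError: zero-size array to reduction operation minimum which has no identity
```

```bash
python3 - <<'E'
from h import *
s,c,T=wrist(); g=cv2.cvtColor(c['image'],cv2.COLOR_BGR2GRAY)
for r_ in (195,215,235): print(r_,g[r_,266:298].tolist())
print(g[98:112,282],g[168:186,282])
f=cast(c,[[282,178]],26,T)[0];t=cast(c,[[282,106]],15,T)[0];b=cast(c,[[281,255]],26,T)[0]
print(f,t,b,np.hypot(*(t-f)[:2]),np.arctan2(*(t-f)[[1,0]]),np.arctan2(*(f-b)[[1,0]]))
E
```

```text
195 [134, 133, 134, 121, 85, 58, 59, 60, 61, 58, 60, 61, 56, 61, 60, 61, 58, 60, 59, 57, 53, 57, 54, 58, 90, 128, 136, 142, 141, 140, 135, 135]
215 [128, 131, 132, 106, 67, 49, 49, 53, 51, 52, 49, 52, 54, 54, 52, 53, 50, 50, 52, 54, 51, 50, 51, 49, 110, 137, 136, 137, 135, 134, 130, 127]
235 [129, 130, 128, 106, 62, 46, 48, 50, 47, 51, 48, 49, 48, 48, 49, 50, 49, 48, 47, 48, 47, 49, 45, 69, 112, 131, 127, 131, 133, 132, 132, 130]
[215 212 211 212 213 217 220 234 243 242 241 243 242 243] [238 237 237 234 236 220 146  61  79 104 120 117 118 116 104  84  75  66]
[ 498.85577557 -328.04234324   26.        ] [ 566.58820565 -305.55807887   15.        ] [ 417.05323897 -354.21477174   26.        ] 71.36682863107923 0.320511477386798 0.30965433820695293
```

Call:
move_arm(steps=[{"delta_pos":[3,-1,-30],"jaw":60},{"delta_pos":[3,-1,-60],"jaw":60},{"delta_pos":[3,-1,-90],"jaw":60},{"delta_pos":[3,-1,-115],"jaw":60},{"delta_pos":[3,-1,-128],"jaw":60},{"delta_pos":[3,-1,-134],"jaw":60},{"delta_pos":[3,-1,-136],"jaw":60},{"delta_pos":[3,-1,-136],"jaw":60},{"delta_pos":[3,-1,-136],"jaw":18},{"delta_pos":[3,-1,-136],"jaw":18},{"delta_pos":[3,-1,-136],"jaw":18},{"delta_pos":[3,-1,-136],"jaw":18}])

```text
invalid input at $.steps[0]: expected keys delta_pos, roll, jaw
```

Call:
move_arm(steps=[{"jaw":10},{"jaw":10},{"jaw":10},{"jaw":10},{"jaw":10},{"jaw":10}])

```text
invalid input at $.steps[0]: expected keys delta_pos, roll, jaw
```

Call:
move_arm(steps=[{"delta_pos":[3,-1,-30],"roll":0,"jaw":60},{"delta_pos":[3,-1,-60],"roll":0,"jaw":60},{"delta_pos":[3,-1,-90],"roll":0,"jaw":60},{"delta_pos":[3,-1,-115],"roll":0,"jaw":60},{"delta_pos":[3,-1,-128],"roll":0,"jaw":60},{"delta_pos":[3,-1,-134],"roll":0,"jaw":60},{"delta_pos":[3,-1,-136],"roll":0,"jaw":60},{"delta_pos":[3,-1,-136],"roll":0,"jaw":60},{"delta_pos":[3,-1,-136],"roll":0,"jaw":18},{"delta_pos":[3,-1,-136],"roll":0,"jaw":18},{"delta_pos":[3,-1,-136],"roll":0,"jaw":18},{"delta_pos":[3,-1,-136],"roll":0,"jaw":18}])

```text
time_s: 2.4
eef_pos: [482.1, -330.7, 5.6]
eef_rot: [0.0, 0.987, 0.16, 0.0]
ft_force: [-0.8, -0.1, -0.5]
width: 0.467
grasp_force: 0.0
```

Call:
move_arm(steps=[{"delta_pos":[0,0,0],"roll":0,"jaw":10},{"delta_pos":[0,0,0],"roll":0,"jaw":10},{"delta_pos":[0,0,0],"roll":0,"jaw":10},{"delta_pos":[0,0,0],"roll":0,"jaw":10},{"delta_pos":[0,0,0],"roll":0,"jaw":10},{"delta_pos":[0,0,0],"roll":0,"jaw":10}])

```text
time_s: 2.9
eef_pos: [481.6, -330.4, 4.8]
eef_rot: [-0.0, 0.987, 0.16, -0.0]
ft_force: [0.4, 0.0, -0.2]
width: 0.131
grasp_force: 0.0
```

```bash
python3 - <<'E'
from h import *
s,c,T=wrist(); a=c['image']; print(s['width'],s['grasp_force'],s['eef_pos'])
s,c=cap('scene'); b=cv2.resize(c['image'][100:220,130:250],(420,420)); cv2.imwrite('pics/g1.png',cv2.resize(np.hstack([a,b]),(800,343)))
E
```

```text
0.13131164116280689 0.0 [ 481.60734446 -330.35224927    4.83696691]
```

View pics/g1.png

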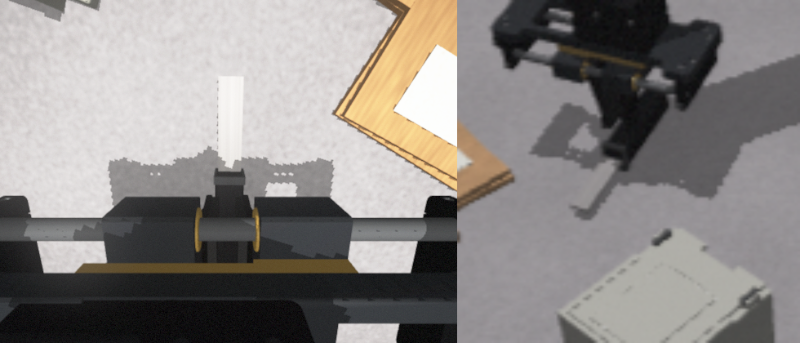

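The handle front at (229,175) sits between the closed fingers, but no force shows yet, so I'll close further.

Call:
move_arm(steps=[{"delta_pos":[0,0,0],"roll":0,"jaw":0},{"delta_pos":[0,0,0],"roll":0,"jaw":0},{"delta_pos":[0,0,0],"roll":0,"jaw":0},{"delta_pos":[0,0,0],"roll":0,"jaw":0},{"delta_pos":[0,0,0],"roll":0,"jaw":0},{"delta_pos":[0,0,0],"roll":0,"jaw":0},{"delta_pos":[0,0,0],"roll":0,"jaw":0},{"delta_pos":[0,0,0],"roll":0,"jaw":0}])

```text
time_s: 3.67
eef_pos: [481.6, -330.4, 4.9]
eef_rot: [0.0, 0.987, 0.16, 0.0]
ft_force: [0.2, 0.7, 0.0]
width: 0.002
grasp_force: 0.0
```

```bash
python3 - <<'E'
from h import *
s,c,T=wrist(); a=c['image']; print(s['width'],s['grasp_force'],s['eef_pos'])
cv2.imwrite('pics/g2.png',cv2.resize(a[180:330,200:360],None,fx=3.5,fy=3.5))
E
```

```text
0.001964435468466472 0.0 [ 481.6310909  -330.37199639    4.88796094]
```

View pics/g2.png

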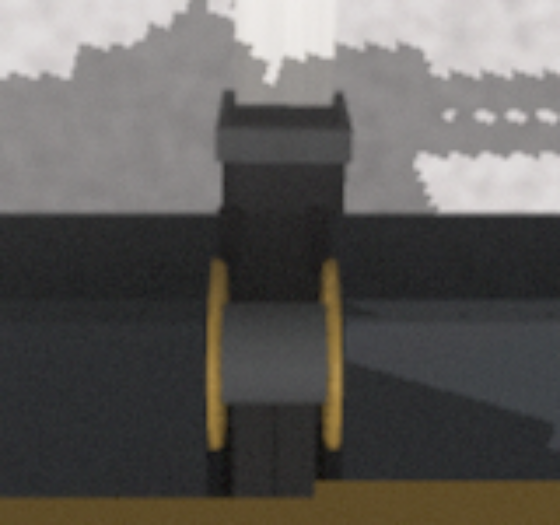

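```bash
python3 - <<'E'
from h import *
s,c,T=wrist(); g=cv2.cvtColor(c['image'],cv2.COLOR_BGR2GRAY); print(g[80:110,282].tolist(), c['fx'],c['cx'],c['cy'],T.round(2).tolist())
for r in (92,93,94):print(cast(c,[[282,r]],15,T))
print(cast(c,[[282,205]],26,T))
_,t=cap('top'); G=cv2.resize(t['image'][195:290,370:450],None,fx=5,fy=5)
_,t=cap('scene'); H=cv2.resize(t['image'][105:200,140:235],None,fx=5,fy=5)
cv2.imwrite('pics/g3.png',cv2.resize(np.hstack([G,H]),(800,434)))
E
```

```text
[221, 220, 219, 217, 217, 215, 213, 213, 215, 214, 215, 215, 217, 233, 242, 242, 243, 243, 243, 243, 243, 243, 243, 243, 243, 243, 243, 242, 244, 243] 303.03583654272796 277.91403474354445 211.00807884489234 [[0.32, -0.92, -0.25, 547.46], [-0.95, -0.31, -0.08, -308.16], [-0.0, 0.26, -0.97, 201.56], [0.0, 0.0, 0.0, 1.0]]
[[ 568.05241953 -303.72016315   15.        ]]
[[ 567.54016194 -303.89266337   15.        ]]
[[ 567.02708149 -304.06544069   15.        ]]
[[ 506.9866611  -324.13688014   26.        ]]
```

View pics/g3.png

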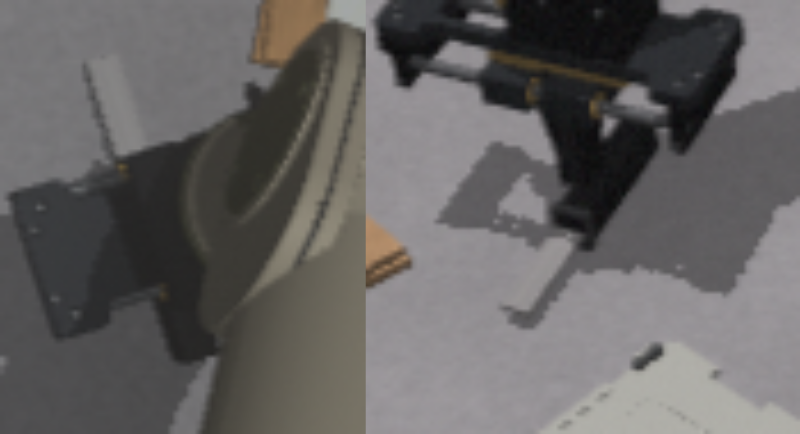

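```bash
python3 - <<'E'
from h import *
s,t=cap('scene'); Ti=np.linalg.inv(np.array(t['T']))
def pr(p):
    q=Ti@[*p,1]; u=np.array([t['fx']*q[0]/q[2]+t['cx'],t['fy']*q[1]/q[2]+t['cy']]); return u.round(1),((u-[140,105])*4.57+[366,0]).round()
d=np.array([.949,.315,0]);o=np.array([472,-337,0])
print('TCP',pr(s['eef_pos'])); print('grasp',pr(s['eef_pos']+[0,0,19])); 
for n,x,z in(('tip',100,13),('hf',30,26),('hfb',30,0),('hb',-70,26)):print(n,pr(o+d*x+[0,0,z]))
print(s)
E
```

```text
TCP (array([187.9, 152.5]), array([585., 217.]))
grasp (array([187.1, 147.3]), array([581., 193.]))
tip (array([171.7, 171.9]), array([511., 306.]))
hf (array([182.9, 150.9]), array([562., 210.]))
hfb (array([184.1, 158. ]), array([567., 242.]))
hb (array([198.5, 128. ]), array([633., 105.]))
{'time_s': 3.8667, 'joint_positions': array([ 0.74496281,  0.42551233, -0.26964811,  1.75085219,  0.1326388 ,
        0.98284107, -0.82547594]), 'joint_velocities': array([ 0.00107132,  0.0011011 , -0.0004816 , -0.00062069, -0.00058869,
       -0.00043216,  0.00012898]), 'effort': array([ 2.78023635e-04, -6.16402888e+01, -3.27805035e+00, -3.30333245e+01,
       -5.14019758e-02, -2.97827460e-02,  7.33498791e-05]), 'eef_pos': array([ 481.62640262, -330.41094302,    4.8927403 ]), 'eef_rot': array([7.24806311e-05, 9.87161720e-01, 1.59723929e-01, 2.87786819e-05]), 'ft_force': array([ 0.51934378, -0.14038645, -0.08280028]), 'moment': array([0.00458652, 0.09163725, 0.01146353]), 'grasp_force': 0.0, 'width': 0.0033671886893604183}
```

Call:
move_arm(steps=[{"delta_pos":[0,0,0],"roll":0,"jaw":60},{"delta_pos":[0,0,0],"roll":0,"jaw":60},{"delta_pos":[0,0,0],"roll":0,"jaw":60},{"delta_pos":[0,0,0],"roll":0,"jaw":60},{"delta_pos":[0,0,0],"roll":0,"jaw":60},{"delta_pos":[0,0,0],"roll":0,"jaw":60},{"delta_pos":[0,0,0],"roll":0,"jaw":60},{"delta_pos":[0,0,0],"roll":0,"jaw":60},{"delta_pos":[0,0,-3],"roll":0,"jaw":60},{"delta_pos":[0,0,-5],"roll":0,"jaw":60},{"delta_pos":[0,0,-6],"roll":0,"jaw":60},{"delta_pos":[0,0,-6],"roll":0,"jaw":60}])

```text
time_s: 4.92
eef_pos: [481.3, -330.2, -1.6]
eef_rot: [-0.0, 0.987, 0.16, -0.0]
ft_force: [-0.3, 0.4, -0.1]
width: 0.682
grasp_force: 0.0
```

```bash
python3 - <<'E'
from h import *
s,c,T=wrist(); a=c['image']; print(s['width'],s['eef_pos'],s['ft_force'])
cv2.imwrite('pics/g4.png',cv2.convertScaleAbs(cv2.resize(a[80:300,150:410],None,fx=3,fy=2.7),alpha=1.6,beta=20))
E
```

```text
0.6819331798813147 [ 481.34881657 -330.20340026   -1.58960239] [-0.31588543  0.3906139  -0.05353994]
```

View pics/g4.png

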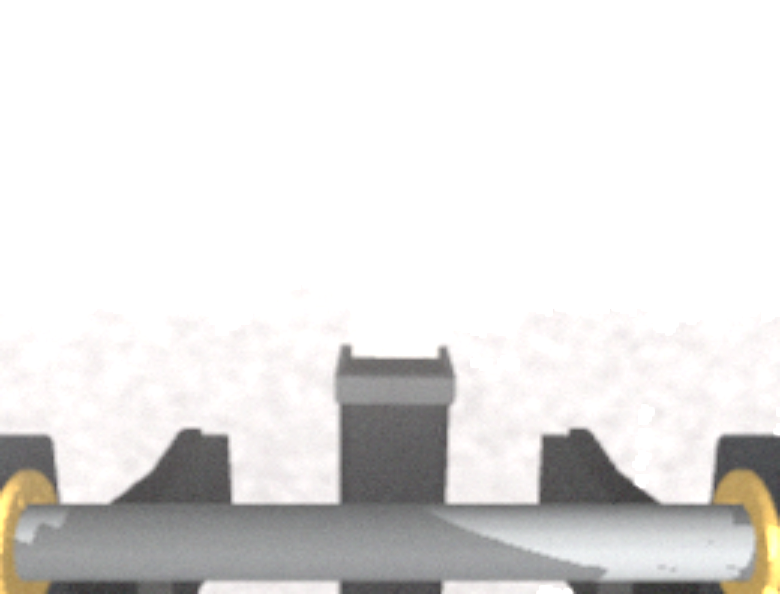

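The fingertips at (230,435) and (540,435) straddle the handle, which spans columns 340 to 450. From their scale they end near z≈30, above the handle, although the reported TCP z is -1.6. Nothing has touched the bench, so I'll go lower gently while watching the force.

Call:
move_arm(steps=[{"delta_pos":[0,0,-2],"roll":0,"jaw":60},{"delta_pos":[0,0,-4],"roll":0,"jaw":60},{"delta_pos":[0,0,-6],"roll":0,"jaw":60},{"delta_pos":[0,0,-8],"roll":0,"jaw":60},{"delta_pos":[0,0,-10],"roll":0,"jaw":60},{"delta_pos":[0,0,-11],"roll":0,"jaw":60},{"delta_pos":[0,0,-12],"roll":0,"jaw":60},{"delta_pos":[0,0,-12],"roll":0,"jaw":60}])

```text
time_s: 5.63
eef_pos: [481.5, -330.3, -13.4]
eef_rot: [-0.0, 0.987, 0.16, -0.0]
ft_force: [0.1, 0.4, 0.6]
width: 0.691
grasp_force: 0.0
```

Call:
move_arm(steps=[{"delta_pos":[0,0,-1],"roll":0,"jaw":60},{"delta_pos":[0,0,-2],"roll":0,"jaw":60},{"delta_pos":[0,0,-4],"roll":0,"jaw":60},{"delta_pos":[0,0,-6],"roll":0,"jaw":60},{"delta_pos":[0,0,-7],"roll":0,"jaw":60},{"delta_pos":[0,0,-8],"roll":0,"jaw":60},{"delta_pos":[0,0,-8],"roll":0,"jaw":60}])

```text
time_s: 6.22
eef_pos: [481.5, -330.3, -21.4]
eef_rot: [-0.0, 0.987, 0.16, -0.0]
ft_force: [-0.4, -0.1, 0.0]
width: 0.692
grasp_force: 0.0
```

```bash
python3 - <<'E'
from h import *
s,c,T=wrist(); g=cv2.cvtColor(c['image'],cv2.COLOR_BGR2GRAY); print(s['eef_pos'],T[:3,3],s['width'])
for v in range(222,252,3):
    x=(g[v,150:410]<75).astype(int); d=np.diff(x); print(v,(np.where(d)[0]+150).tolist()[:14])
E
```

```text
[ 481.48044993 -330.32895202  -21.40060443] [ 547.3621932  -308.17286869  175.28516263] 0.6919386579013279
222 [261, 278, 297, 301]
225 [260, 301]
228 [259, 302]
231 [286, 287, 302, 303]
234 []
237 []
240 [208, 215, 340, 347]
243 [165, 206, 224, 261, 301, 331, 349, 390]
246 [165, 204, 224, 261, 301, 330, 350, 389]
249 [166, 202, 225, 261, 301, 330, 352, 389]
```

Call:
move_arm(steps=[{"delta_pos":[0,0,-2],"roll":0,"jaw":60},{"delta_pos":[0,0,-4],"roll":0,"jaw":60},{"delta_pos":[0,0,-5],"roll":0,"jaw":60},{"delta_pos":[0,0,-6],"roll":0,"jaw":60},{"delta_pos":[0,0,-6],"roll":0,"jaw":60}])

```text
time_s: 6.68
eef_pos: [481.5, -330.3, -27.4]
eef_rot: [-0.0, 0.987, 0.16, -0.0]
ft_force: [-0.4, -0.9, 0.6]
width: 0.688
grasp_force: 0.0
```

Still clear of the bench, so I'll close here.

Call:
move_arm(steps=[{"delta_pos":[0,0,0],"roll":0,"jaw":15},{"delta_pos":[0,0,0],"roll":0,"jaw":15},{"delta_pos":[0,0,0],"roll":0,"jaw":15},{"delta_pos":[0,0,0],"roll":0,"jaw":15},{"delta_pos":[0,0,0],"roll":0,"jaw":15},{"delta_pos":[0,0,0],"roll":0,"jaw":5},{"delta_pos":[0,0,0],"roll":0,"jaw":5},{"delta_pos":[0,0,0],"roll":0,"jaw":5},{"delta_pos":[0,0,0],"roll":0,"jaw":5},{"delta_pos":[0,0,0],"roll":0,"jaw":5}])

```text
time_s: 7.52
eef_pos: [481.7, -330.4, -27.1]
eef_rot: [0.0, 0.987, 0.16, 0.0]
ft_force: [0.4, 0.1, 0.3]
width: 0.25
grasp_force: 30.0
```

Call:
move_arm(steps=[{"delta_pos":[0,0,8],"roll":0,"jaw":5},{"delta_pos":[0,0,20],"roll":0,"jaw":5},{"delta_pos":[0,0,45],"roll":0,"jaw":5},{"delta_pos":[-10,0,70],"roll":0,"jaw":5},{"delta_pos":[-30,15,90],"roll":-0.05,"jaw":5},{"delta_pos":[-50,45,90],"roll":-0.15,"jaw":5},{"delta_pos":[-60,80,90],"roll":-0.25,"jaw":5},{"delta_pos":[-60,115,90],"roll":-0.33,"jaw":5},{"delta_pos":[-60,150,90],"roll":-0.396,"jaw":5},{"delta_pos":[-60,185,90],"roll":-0.396,"jaw":5},{"delta_pos":[-60,215,90],"roll":-0.396,"jaw":5},{"delta_pos":[-60,220,90],"roll":-0.396,"jaw":5}])

```text
time_s: 8.52
eef_pos: [422.0, -105.3, 64.1]
eef_rot: [-0.0, 0.999, -0.035, 0.001]
ft_force: [0.2, -0.5, -2.3]
width: 0.252
grasp_force: 30.0
```

Call:
move_arm(steps=[{"delta_pos":[0,0,0],"roll":0,"jaw":5},{"delta_pos":[0,0,0],"roll":0,"jaw":5},{"delta_pos":[0,0,0],"roll":0,"jaw":5}])

```text
time_s: 8.77
eef_pos: [421.7, -111.8, 63.3]
eef_rot: [0.0, 0.999, -0.038, 0.0]
ft_force: [-0.4, 0.0, -1.5]
width: 0.247
grasp_force: 30.0
```

```bash
python3 - <<'E'
from h import *
s,c,T=wrist('w2.png'); print(s['eef_pos'],s['eef_rot'],s['width'],s['grasp_force'])
E
```

```text
[ 421.70637726 -111.76326038   63.29634074] [ 2.71842569e-04  9.99260889e-01 -3.84389239e-02  2.26212010e-04] 0.24676542394703213 29.990479052066803
```

View pics/w2.png

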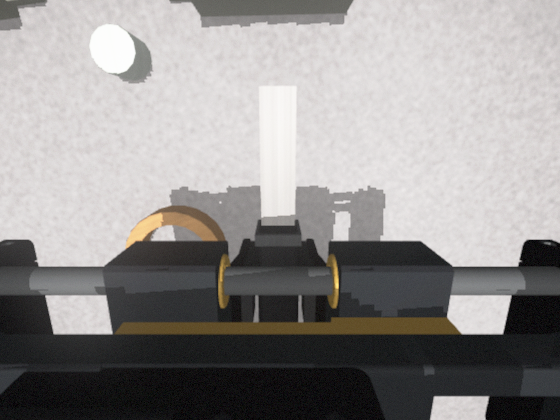

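The blade is level in the grip, with its tip at (278,86). The box is just out of view at the top, so I'll move in at this height and take the last look.

Call:
move_arm(steps=[{"delta_pos":[20,1,0],"roll":0,"jaw":5},{"delta_pos":[38,2,0],"roll":0,"jaw":5},{"delta_pos":[44,2,0],"roll":0,"jaw":5},{"delta_pos":[44,2,0],"roll":0,"jaw":5},{"delta_pos":[44,2,0],"roll":0,"jaw":5},{"delta_pos":[44,2,0],"roll":0,"jaw":5}])

```text
time_s: 9.32
eef_pos: [464.6, -108.9, 62.6]
eef_rot: [0.0, 0.999, -0.038, -0.001]
ft_force: [-0.1, 0.5, -1.9]
width: 0.251
grasp_force: 30.0
```

```bash
python3 - <<'E'
from h import *
s,c,T=wrist('w3.png'); print(s['eef_pos'],s['eef_rot']); a=c['image']
cv2.imwrite('pics/w3c.png',cv2.resize(a[0:140,130:430],None,fx=2.6,fy=2.6))
print(cast(c,[[278,86]],105,T))
E
```

```text
[ 464.60970919 -108.8570638    62.59468165] [ 4.01214610e-05  9.99277991e-01 -3.79893881e-02 -5.49760882e-04]
[[ 553.77757837 -115.79329448  105.        ]]
```

View pics/w3c.png

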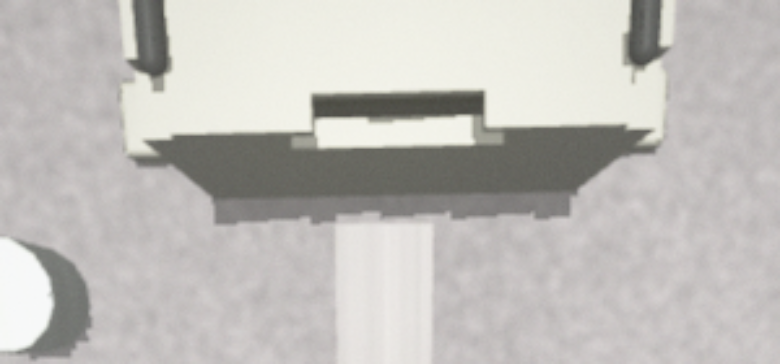

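The notch spans crop columns 312 to 484 with its sill front edge at (317,148) to (472,142). The blade is centred at column 385, close to the middle.

```bash
python3 - <<'E'
from h import *
s,c,T=wrist()
f=lambda x,y,z: cast(c,[[130+x/2.6,y/2.6]],z,T)[0]
a,b=f(317,148,64),f(472,142,64); l,r2=f(160,138,75),f(640,127,75)
print(a,b,(a+b)/2,l,r2,(l+r2)/2)
for p,q in((a,b),(l,r2)): d=p-q; print(np.arctan2(-d[0],d[1]),np.hypot(*d[:2]))
E
```

```text
[ 576.0864285  -102.09332987   64.        ] [ 574.6828564  -137.05225236   64.        ] [ 575.38464245 -119.57279112   64.        ] [578.15484626 -69.70441743  75.        ] [ 572.60189328 -171.375957     75.        ] [ 575.37836977 -120.54018721   75.        ]
-0.04012762864093794 34.98708728188058
-0.05456238216513393 101.82306833208311
```

Call:
move_arm(steps=[{"delta_pos":[0,-2,-15],"roll":0.015,"jaw":5},{"delta_pos":[0,-2,-28],"roll":0.015,"jaw":5},{"delta_pos":[0,-2,-33],"roll":0.015,"jaw":5},{"delta_pos":[0,-2,-33],"roll":0.015,"jaw":5},{"delta_pos":[0,-2,-33],"roll":0.015,"jaw":5},{"delta_pos":[0,-2,-33],"roll":0.015,"jaw":5}])

```text
time_s: 9.92
eef_pos: [466.1, -110.5, 30.6]
eef_rot: [0.0, 1.0, -0.03, 0.0]
ft_force: [0.5, -0.1, -1.8]
width: 0.254
grasp_force: 30.0
```

Call:
move_arm(steps=[{"delta_pos":[8,-0.5,0],"roll":0,"jaw":5},{"delta_pos":[16,-1,0],"roll":0,"jaw":5},{"delta_pos":[22,-1.3,0],"roll":0,"jaw":5},{"delta_pos":[28,-1.7,0],"roll":0,"jaw":5},{"delta_pos":[34,-2,0],"roll":0,"jaw":5},{"delta_pos":[38,-2.3,0],"roll":0,"jaw":5},{"delta_pos":[40,-2.4,0],"roll":0,"jaw":5},{"delta_pos":[40,-2.4,0],"roll":0,"jaw":5}])

```text
time_s: 10.58
eef_pos: [506.0, -112.7, 29.8]
eef_rot: [-0.0, 1.0, -0.03, -0.0]
ft_force: [-0.6, 0.1, -1.2]
width: 0.256
grasp_force: 30.0
```

Call:
move_arm(steps=[{"delta_pos":[8,-0.5,0],"roll":0,"jaw":5},{"delta_pos":[16,-1,0],"roll":0,"jaw":5},{"delta_pos":[24,-1.5,0],"roll":0,"jaw":5},{"delta_pos":[32,-2,0],"roll":0,"jaw":5},{"delta_pos":[38,-2.4,0],"roll":0,"jaw":5},{"delta_pos":[40,-2.5,0],"roll":0,"jaw":5},{"delta_pos":[40,-2.5,0],"roll":0,"jaw":5},{"delta_pos":[40,-2.5,0],"roll":0,"jaw":5}])

```text
time_s: 11.25
eef_pos: [545.4, -115.2, 29.7]
eef_rot: [-0.0, 1.0, -0.03, -0.0]
ft_force: [-0.5, 0.3, -0.5]
width: 0.247
grasp_force: 30.0
```

Call:
move_arm(steps=[{"delta_pos":[0,0,1],"roll":0,"jaw":5},{"delta_pos":[0,0,2],"roll":0,"jaw":5},{"delta_pos":[0,0,3],"roll":0,"jaw":5},{"delta_pos":[0,0,4],"roll":0,"jaw":5},{"delta_pos":[0,0,5],"roll":0,"jaw":5},{"delta_pos":[0,0,6],"roll":0,"jaw":5},{"delta_pos":[0,0,6],"roll":0,"jaw":5}])

```text
time_s: 11.83
eef_pos: [545.6, -115.3, 36.0]
eef_rot: [0.0, 1.0, -0.03, 0.0]
ft_force: [0.4, -0.3, -2.7]
width: 0.248
grasp_force: 30.0
```

Call:
move_arm(steps=[{"delta_pos":[0,0,1],"roll":0,"jaw":5},{"delta_pos":[0,0,2],"roll":0,"jaw":5},{"delta_pos":[0,0,3],"roll":0,"jaw":5},{"delta_pos":[0,0,4],"roll":0,"jaw":5},{"delta_pos":[0,0,4],"roll":0,"jaw":5}])

```text
time_s: 12.25
eef_pos: [546.0, -115.3, 40.3]
eef_rot: [0.0, 1.0, -0.03, 0.0]
ft_force: [0.3, 0.3, -2.7]
width: 0.248
grasp_force: 30.0
```

```bash
cat > m.py <<'E'
from h import *
s,c,T=wrist(); g=cv2.cvtColor(c['image'],cv2.COLOR_BGR2GRAY)
print(s['eef_pos'],s['ft_force'],s['moment'],s['width'])
cv2.imwrite('pics/last.png',c['image'])
for v in range(60,225,5): print(v,g[v,200:360:8].tolist())
E
python3 m.py
```

```text
[ 545.9712308  -115.33833187   40.30736927] [ 0.27757346  0.27337294 -2.6614129 ] [ 0.0865466   0.06612883 -0.01917203] 0.24847324513133381
60 [227, 228, 228, 231, 231, 231, 231, 230, 230, 229, 230, 232, 230, 231, 231, 231, 231, 230, 230, 229]
65 [228, 228, 229, 233, 230, 230, 234, 233, 231, 231, 233, 231, 231, 231, 230, 231, 229, 230, 231, 230]
70 [228, 229, 230, 232, 232, 232, 233, 233, 232, 233, 232, 232, 230, 231, 231, 233, 232, 232, 232, 229]
75 [230, 230, 231, 231, 233, 233, 233, 233, 233, 233, 234, 233, 232, 232, 232, 232, 231, 233, 232, 230]
80 [230, 231, 231, 232, 233, 234, 233, 234, 233, 233, 232, 234, 232, 233, 232, 233, 233, 232, 232, 231]
85 [229, 232, 233, 231, 234, 234, 234, 233, 234, 233, 233, 233, 234, 233, 234, 233, 234, 232, 232, 231]
90 [230, 231, 231, 234, 235, 235, 235, 236, 236, 235, 233, 234, 233, 234, 235, 234, 234, 234, 233, 232]
95 [232, 232, 232, 233, 234, 236, 235, 235, 236, 233, 235, 234, 234, 235, 235, 234, 235, 233, 234, 233]
100 [232, 232, 234, 236, 235, 236, 236, 236, 235, 235, 236, 236, 235, 235, 235, 236, 235, 234, 234, 235]
105 [231, 232, 235, 237
[... 1795 characters left out ...]
, 241, 242, 242, 242, 241, 241, 241, 239, 240, 239, 239, 237, 237, 236]
195 [236, 237, 237, 239, 240, 241, 224, 239, 233, 232, 237, 236, 240, 239, 236, 240, 239, 238, 236, 235]
200 [237, 236, 237, 238, 239, 240, 135, 145, 209, 210, 214, 212, 142, 134, 127, 240, 238, 236, 236, 236]
205 [235, 235, 238, 239, 238, 239, 130, 129, 208, 207, 213, 209, 128, 126, 127, 239, 238, 236, 236, 236]
210 [130, 126, 127, 129, 129, 133, 128, 130, 205, 207, 210, 206, 124, 126, 127, 136, 183, 193, 143, 136]
215 [126, 131, 129, 128, 123, 122, 126, 129, 134, 134, 209, 204, 129, 123, 127, 125, 127, 124, 127, 127]
220 [122, 128, 123, 126, 125, 125, 126, 127, 133, 132, 131, 131, 61, 122, 122, 125, 121, 190, 195, 196]
```

```bash
cat > m.py <<'E'
from h import *
s,c,T=wrist(); g=cv2.cvtColor(c['image'],cv2.COLOR_BGR2GRAY).astype(int); Ti=np.linalg.inv(T)
print(s['time_s'],s['eef_pos'].round(1),s['ft_force'].round(1))
print(g[170:225,252].tolist()); print(g[180:225,230].tolist())
cv=lambda col,a,b:a+np.argmin(np.diff(g[a:b,col]))
e=cv(252,170,225); w=cv(230,170,225); print('cover edge row',e,'wall row',w)
X=cast(c,[[252,w]],75,T)[0]; 
for h in range(-4,17,4):
    p=Ti@[*(X+[7,-.4,4+h]),1]; q=Ti@[*(X+[7,-.4,h]),1]; print(h,[round(c['fy']*k[1]/k[2]+c['cy'],1) for k in(p,q)],end=' ')
E
python3 m.py
```

```text
12.3 [ 545.9 -115.3   40.2] [ 0.5  0.7 -1.7]
[242, 241, 241, 241, 240, 241, 241, 241, 242, 242, 241, 241, 241, 241, 242, 241, 240, 241, 240, 240, 242, 241, 241, 240, 241, 240, 236, 235, 235, 208, 141, 132, 130, 131, 129, 134, 129, 134, 130, 131, 128, 128, 127, 125, 124, 121, 122, 123, 126, 128, 128, 128, 125, 126, 125]
[240, 240, 240, 239, 240, 241, 240, 240, 240, 240, 240, 239, 240, 240, 241, 239, 240, 240, 239, 238, 238, 240, 239, 238, 239, 238, 238, 240, 213, 145, 131, 129, 125, 123, 121, 121, 122, 120, 121, 123, 124, 125, 126, 124, 123]
cover edge row 199 wall row 208
-4 [np.float64(195.6), np.float64(194.1)] 0 [np.float64(197.1), np.float64(195.6)] 4 [np.float64(198.8), np.float64(197.1)] 8 [np.float64(200.5), np.float64(198.8)] 12 [np.float64(202.3), np.float64(200.5)] 16 [np.float64(204.3), np.float64(202.3)]
```

Call:
move_arm(steps=[{"delta_pos":[0,0,1],"roll":0,"jaw":5},{"delta_pos":[0,0,2],"roll":0,"jaw":5},{"delta_pos":[0,0,2],"roll":0,"jaw":5}])

```text
time_s: 12.6
eef_pos: [545.8, -115.3, 42.1]
eef_rot: [0.0, 1.0, -0.03, 0.0]
ft_force: [0.4, -0.2, -3.3]
width: 0.246
grasp_force: 30.0
```

```bash
python3 m.py | tail -2; python3 - <<'E'
from h import *
s,c=cap('scene'); b=cv2.imread('pics/scene.png'); d=cv2.absdiff(b,c['image']).max(2)
print(d[175:255:5,160:250:6])
E
```

```text
cover edge row 198 wall row 208
-4 [np.float64(195.7), np.float64(194.2)] 0 [np.float64(197.3), np.float64(195.7)] 4 [np.float64(198.9), np.float64(197.3)] 8 [np.float64(200.6), np.float64(198.9)] 12 [np.float64(202.4), np.float64(200.6)] 16 [np.float64(204.3), np.float64(202.4)] [[  9   8  61  22   9   8  11  11  27   9  11 129 120  83  99]
 [ 10   8  12  10  10   9   7  56  14  38  46  95 120 122 103]
 [  9   8  10   9  11  10  30  15  13  10  47  91 118 123  48]
 [  8  11   8  11   9  11  13  13  12  13  30  38  83  44  45]
 [ 10  10   9   9  11  11  12  13  36  12  11  14  29  47  49]
 [  8  12  10  12  12  32  11  13  12   6  15  12  77  32  48]
 [  8  10  11  13  12  13  13  13  13  14  22  56  10   7  44]
 [  9   7  10  13  13  14  14  13  11  27  19   9   7   6  46]
 [ 10   8   7  12  14  15  13  13  24  16  11   8   4   5  47]
 [  9  11   5   5   7  16  16  17  10  12   6   3   6   6   7]
 [ 10  10   6   6   6  23  14  14  12   6   2   5   6  11   8]
 [ 10   9   8   5   8   7  11  10   5   3   4   6  10  10   5]
 [ 10  10   9   5   4   6   7   5   4   5   4   7   9  10  10]
 [  8  10   8  10   3   7   8   4   4   6   5   8   8   9  10]
 [  9  11  10   9   9   5   3   5   5   4   9   9   9   9   9]
 [ 10  11  10   8   7  12   8   5  10  11  11   8  10   9  11]]
```

Call:
move_arm(steps=[{"delta_pos":[0,0,1],"roll":0,"jaw":5},{"delta_pos":[0,0,2],"roll":0,"jaw":5},{"delta_pos":[0,0,2],"roll":0,"jaw":5}])

```text
time_s: 12.95
eef_pos: [545.8, -115.3, 44.1]
eef_rot: [0.0, 1.0, -0.03, 0.0]
ft_force: [-0.7, -0.4, -2.9]
width: 0.252
grasp_force: 30.0
```

```bash
python3 m.py
```

```text
12.95 [ 545.8 -115.3   44.1] [-0.7 -0.4 -2.9]
[241, 241, 241, 241, 241, 242, 242, 241, 242, 241, 241, 242, 242, 242, 242, 243, 242, 242, 243, 242, 242, 242, 243, 241, 242, 239, 237, 222, 167, 133, 137, 133, 133, 132, 132, 133, 132, 135, 136, 132, 131, 131, 126, 126, 125, 129, 123, 128, 129, 130, 128, 126, 132, 128, 133]
[240, 242, 240, 240, 241, 242, 241, 240, 241, 241, 242, 242, 241, 241, 241, 240, 242, 241, 241, 242, 241, 241, 241, 241, 242, 241, 240, 241, 241, 215, 139, 127, 128, 126, 124, 121, 123, 124, 122, 125, 124, 128, 127, 129, 126]
cover edge row 197 wall row 209
-4 [np.float64(196.9), np.float64(195.4)] 0 [np.float64(198.4), np.float64(196.9)] 4 [np.float64(200.1), np.float64(198.4)] 8 [np.float64(201.8), np.float64(200.1)] 12 [np.float64(203.6), np.float64(201.8)] 16 [np.float64(205.5), np.float64(203.6)]
```

```bash
cat > f.py <<'E'
from h import *
s,c=cap('scene'); a=cv2.imread('pics/scene.png',0); b=cv2.cvtColor(c['image'],cv2.COLOR_BGR2GRAY)
m=np.zeros_like(a); cv2.fillPoly(m,[np.int32([[165,215],[203,178],[243,207],[205,250]])],255)
p=cv2.goodFeaturesToTrack(a,40,.02,4,mask=m)
q,st,e=cv2.calcOpticalFlowPyrLK(a,b,p,None,winSize=(9,9),maxLevel=0)
for x,y,k,r_ in zip(p[:,0],q[:,0],st[:,0],e[:,0]):
    if k and r_<15: print(x.astype(int),(y-x).round(1),round(float(r_),1))
T=np.linalg.inv(np.array(c['T']))
def pr(P): k=T@[*P,1]; return np.array([c['fx']*k[0]/k[2]+c['cx'],c['fy']*k[1]/k[2]+c['cy']]).round(1)
for x,dz in ((582,0),(582,10),(700,0)): print(x,dz,pr((x,-80,79+dz)),pr((x,-120,79+dz)),pr((x,-165,79+dz)))
E
python3 f.py
```

```text
[199 233] [-0.   0.2] 6.4
[179 201] [-1.  -3.9] 11.0
[183 197] [-1.6 -4. ] 11.3
[205 226] [ 0.2 -0.1] 12.0
[189 194] [-3.2 -2.6] 10.0
[219 205] [-6.2  1.4] 13.8
[181 218] [-0.   0.2] 9.3
[191 222] [0.2 0.4] 13.8
[181 214] [-0.5 -0.2] 13.2
[191 230] [0.6 0.7] 8.2
[176 211] [-2.9 -2. ] 12.7
[195 223] [-0.7  0.1] 13.3
582 0 [233.4 197.7] [220.3 189.9] [205.9 181.4]
582 10 [233.2 194.8] [220. 187.] [205.5 178.4]
700 0 [198.4 229.5] [185.  220.8] [170.3 211.3]
```

Call:
move_arm(steps=[{"delta_pos":[0,0,-1],"roll":0,"jaw":5},{"delta_pos":[0,0,-2],"roll":0,"jaw":5},{"delta_pos":[0,0,-3],"roll":0,"jaw":5},{"delta_pos":[0,0,-4],"roll":0,"jaw":5},{"delta_pos":[0,0,-5],"roll":0,"jaw":5},{"delta_pos":[0,0,-6],"roll":0,"jaw":5},{"delta_pos":[0,0,-7],"roll":0,"jaw":5},{"delta_pos":[0,0,-8],"roll":0,"jaw":5},{"delta_pos":[0,0,-9],"roll":0,"jaw":5},{"delta_pos":[0,0,-10],"roll":0,"jaw":5},{"delta_pos":[0,0,-11.5],"roll":0,"jaw":5},{"delta_pos":[0,0,-11.5],"roll":0,"jaw":5}])

```text
time_s: 14.05
eef_pos: [545.5, -115.3, 32.1]
eef_rot: [0.0, 1.0, -0.03, -0.0]
ft_force: [0.4, -0.9, -2.3]
width: 0.253
grasp_force: 30.0
```

```bash
python3 m.py|head -3; python3 f.py
```

```text
14.05 [ 545.5 -115.3   32.1] [ 0.4 -0.9 -2.3]
[242, 241, 242, 242, 241, 242, 241, 241, 241, 241, 242, 241, 241, 240, 240, 240, 241, 241, 241, 241, 240, 239, 239, 240, 240, 240, 240, 240, 238, 235, 234, 228, 182, 132, 135, 132, 131, 130, 132, 127, 128, 129, 130, 127, 126, 125, 122, 124, 123, 124, 122, 129, 125, 124, 123]
[240, 239, 240, 241, 241, 240, 240, 239, 240, 240, 239, 239, 240, 239, 240, 240, 239, 239, 239, 239, 240, 239, 239, 239, 238, 238, 239, 237, 237, 237, 237, 214, 147, 130, 125, 125, 124, 120, 122, 121, 121, 123, 124, 124, 126]
[230 208] [-0.2 -0. ] 12.4
[199 233] [-0.1  0.2] 6.7
[229 204] [-0.4 -0.3] 14.5
[179 201] [-1.1 -3.9] 10.9
[227 211] [ 0.1 -0.2] 13.2
[183 197] [-1.6 -4. ] 11.3
[205 226] [ 0.4 -0.3] 11.1
[189 194] [-3.3 -2.4] 9.9
[217 216] [-0.7  0.5] 15.0
[219 205] [-0.2 -2. ] 11.4
[181 218] [-0.   0.2] 8.7
[203 218] [ 2.9 -3.5] 12.8
[191 222] [-0.5 -0.1] 11.9
[181 214] [0.  0.2] 11.5
[191 230] [0.4 0.6] 7.8
[214 219] [-5.5  4.6] 11.4
[176 211] [-0.6 -0.4] 10.9
[211 212] [-4.7  2.5] 12.9
[195 223] [-0.7 -0.1] 12.0
582 0 [233.4 197.7] [220.3 189.9] [205.9 181.4]
582 10 [233.2 194.8] [220. 187.] [205.5 178.4]
700 0 [198.4 229.5] [185.  220.8] [170.3 211.3]
```

Call:
move_arm(steps=[{"delta_pos":[-8,0.5,0],"roll":0,"jaw":5},{"delta_pos":[-18,1.1,0],"roll":0,"jaw":5},{"delta_pos":[-30,1.8,0],"roll":0,"jaw":5},{"delta_pos":[-42,2.5,0],"roll":0,"jaw":5},{"delta_pos":[-54,3.2,0],"roll":0,"jaw":5},{"delta_pos":[-66,4,0],"roll":0,"jaw":5},{"delta_pos":[-76,4.6,0],"roll":0,"jaw":5},{"delta_pos":[-81,5,0],"roll":0,"jaw":5},{"delta_pos":[-81,6.5,12],"roll":-0.015,"jaw":5},{"delta_pos":[-81,6.5,30.5],"roll":-0.015,"jaw":5},{"delta_pos":[-81,6.5,30.5],"roll":-0.015,"jaw":5},{"delta_pos":[-81,6.5,30.5],"roll":-0.015,"jaw":5}])

```text
time_s: 15.15
eef_pos: [465.4, -109.0, 63.5]
eef_rot: [0.0, 0.999, -0.038, 0.001]
ft_force: [-0.7, 0.6, -1.9]
width: 0.254
grasp_force: 30.0
```

```bash
cat > d.py <<'E'
from h import *
s,c,T=wrist(); print(s['time_s'],s['eef_pos'],s['ft_force'])
a=cv2.imread('pics/w3.png',0); b=cv2.cvtColor(c['image'],cv2.COLOR_BGR2GRAY)
for n,col in (('notch',283),('notchL',256),('rimL',215),('rimR',340)): print(n,'\n',a[20:66,col].tolist(),'\n',b[20:66,col].tolist())
for row in (10,20): 
    for i in (a,b): d=np.abs(np.diff(i[row,165:400].astype(int))); print(row,(np.where(d>25)[0]+165).tolist())
cv2.imwrite('pics/w4.png',c['image'])
E
python3 d.py
```

```text
15.15 [ 465.43993158 -108.97689856   63.5390312 ] [-0.65470492  0.5608004  -1.93527213]
notch 
 [239, 239, 238, 239, 238, 239, 238, 240, 240, 240, 239, 238, 239, 240, 230, 174, 107, 96, 77, 75, 78, 81, 81, 78, 98, 142, 218, 241, 242, 240, 242, 242, 240, 242, 242, 232, 176, 102, 103, 102, 104, 103, 102, 102, 101, 100] 
 [236, 235, 236, 237, 238, 237, 238, 238, 237, 216, 150, 111, 107, 85, 72, 75, 74, 72, 71, 73, 72, 76, 75, 77, 78, 78, 84, 135, 165, 222, 246, 246, 245, 246, 246, 245, 246, 238, 180, 104, 106, 108, 105, 103, 104, 106]
notchL 
 [237, 238, 239, 238, 237, 239, 239, 239, 239, 239, 238, 239, 239, 238, 240, 220, 150, 101, 79, 74, 75, 79, 80, 81, 79, 196, 241, 239, 240, 240, 241, 242, 242, 241, 241, 240, 211, 124, 106, 105, 103, 103, 102, 106, 101, 99] 
 [236, 237, 236, 237, 237, 237, 237, 237, 237, 217, 149, 113, 106, 92, 75, 73, 74, 73, 71, 74, 71, 73, 75, 74, 77, 76, 78, 163, 234, 245, 245, 246, 245, 246, 245, 245, 245, 245, 228, 149, 105, 107, 103, 104, 105, 107]
rimL 
 [235, 234, 234, 235, 234, 235, 235, 236, 236, 236, 236, 235, 236, 235, 236, 237, 236, 236, 236, 237, 236
[... 318 characters left out ...]
, 105, 105, 102, 106, 104, 103, 105, 101]
rimR 
 [235, 235, 234, 236, 235, 237, 235, 237, 234, 236, 236, 235, 236, 237, 236, 237, 237, 235, 236, 236, 235, 237, 237, 236, 237, 237, 237, 236, 195, 102, 102, 101, 103, 99, 101, 102, 101, 102, 99, 100, 99, 103, 100, 100, 100, 100] 
 [236, 235, 234, 236, 235, 235, 234, 234, 235, 235, 235, 235, 236, 236, 237, 236, 237, 236, 235, 236, 237, 237, 236, 237, 206, 127, 108, 131, 156, 164, 165, 165, 141, 105, 102, 104, 105, 104, 107, 103, 104, 103, 105, 106, 100, 101]
10 [180, 181, 192, 193, 194, 371, 372, 383, 384]
10 [181, 182, 183, 184, 375, 376, 382, 383]
20 [181, 182, 193, 194, 368, 369, 370, 371, 384, 385]
20 [182, 183, 184, 185, 374, 375, 381, 382]
```

The cover edge has moved clear of the rim and looks wider, from 177 to 191 px, so its notch end is about 10–13 mm up. Now I'll take the tool back to its spot.

Call:
move_arm(steps=[{"delta_pos":[-25,0,0],"roll":0,"jaw":5},{"delta_pos":[-45,-15,0],"roll":0,"jaw":5},{"delta_pos":[-45,-45,0],"roll":0,"jaw":5},{"delta_pos":[-45,-80,0],"roll":0,"jaw":5},{"delta_pos":[-45,-115,0],"roll":0.08,"jaw":5},{"delta_pos":[-45,-150,0],"roll":0.18,"jaw":5},{"delta_pos":[-40,-185,0],"roll":0.28,"jaw":5},{"delta_pos":[-30,-215,0],"roll":0.36,"jaw":5},{"delta_pos":[-15,-226,0],"roll":0.395,"jaw":5},{"delta_pos":[0,-226,-15],"roll":0.395,"jaw":5},{"delta_pos":[0,-226,-35],"roll":0.395,"jaw":5},{"delta_pos":[0,-226,-40],"roll":0.395,"jaw":5}])

```text
time_s: 16.2
eef_pos: [463.1, -333.2, 18.6]
eef_rot: [-0.002, 0.987, 0.16, -0.002]
ft_force: [-1.4, 0.9, -2.9]
width: 0.25
grasp_force: 30.0
```

Call:
move_arm(steps=[{"delta_pos":[0,0,0],"roll":0,"jaw":5},{"delta_pos":[0,0,-12],"roll":0,"jaw":5},{"delta_pos":[0,0,-24],"roll":0,"jaw":5},{"delta_pos":[0,0,-34],"roll":0,"jaw":5},{"delta_pos":[0,0,-40],"roll":0,"jaw":5},{"delta_pos":[0,0,-43],"roll":0,"jaw":5},{"delta_pos":[0,0,-43],"roll":0,"jaw":5},{"delta_pos":[0,0,-43],"roll":0,"jaw":5}])

```text
time_s: 16.87
eef_pos: [464.8, -334.9, -20.0]
eef_rot: [0.0, 0.987, 0.159, 0.0]
ft_force: [0.6, 0.5, -1.8]
width: 0.252
grasp_force: 30.0
```

Another 7 mm to the bench, slowly.

Call:
move_arm(steps=[{"delta_pos":[0,0,-2],"roll":0,"jaw":5},{"delta_pos":[0,0,-4],"roll":0,"jaw":5},{"delta_pos":[0,0,-5.5],"roll":0,"jaw":5},{"delta_pos":[0,0,-6.5],"roll":0,"jaw":5},{"delta_pos":[0,0,-7],"roll":0,"jaw":5},{"delta_pos":[0,0,-7],"roll":0,"jaw":5},{"delta_pos":[0,0,-7],"roll":0,"jaw":5}])

```text
time_s: 17.45
eef_pos: [464.7, -334.8, -27.1]
eef_rot: [0.0, 0.987, 0.159, 0.0]
ft_force: [-1.1, 0.8, -2.2]
width: 0.254
grasp_force: 30.0
```

Call:
move_arm(steps=[{"delta_pos":[0,0,-0.5],"roll":0,"jaw":5},{"delta_pos":[0,0,-1],"roll":0,"jaw":5},{"delta_pos":[0,0,-1],"roll":0,"jaw":5},{"delta_pos":[0,0,-1],"roll":0,"jaw":5}])

```text
time_s: 17.78
eef_pos: [464.7, -334.8, -27.1]
eef_rot: [0.0, 0.987, 0.159, -0.0]
ft_force: [-4.7, 4.2, 11.0]
width: 0.245
grasp_force: 30.0
```

Contact with the bench is confirmed, so I'll open slowly and rise.

Call:
move_arm(steps=[{"delta_pos":[0,0,0.8],"roll":0,"jaw":5},{"delta_pos":[0,0,0.8],"roll":0,"jaw":60},{"delta_pos":[0,0,0.8],"roll":0,"jaw":60},{"delta_pos":[0,0,0.8],"roll":0,"jaw":60},{"delta_pos":[0,0,0.8],"roll":0,"jaw":60},{"delta_pos":[0,0,0.8],"roll":0,"jaw":60},{"delta_pos":[0,0,0.8],"roll":0,"jaw":60},{"delta_pos":[0,0,0.8],"roll":0,"jaw":60}])

```text
time_s: 18.45
eef_pos: [464.6, -334.8, -27.4]
eef_rot: [0.0, 0.987, 0.159, 0.0]
ft_force: [-0.5, 0.6, 0.4]
width: 0.655
grasp_force: 0.0
```

Call:
move_arm(steps=[{"delta_pos":[0,0,10],"roll":0,"jaw":60},{"delta_pos":[0,0,30],"roll":0,"jaw":60},{"delta_pos":[0,0,60],"roll":0,"jaw":60},{"delta_pos":[0,0,95],"roll":0,"jaw":60},{"delta_pos":[-30,-20,120],"roll":0,"jaw":60},{"delta_pos":[-60,-60,120],"roll":0,"jaw":60},{"delta_pos":[-80,-90,120],"roll":0,"jaw":60},{"delta_pos":[-90,-110,120],"roll":0,"jaw":60},{"delta_pos":[-90,-110,120],"roll":0,"jaw":60},{"delta_pos":[-90,-110,120],"roll":0,"jaw":60}])

```text
time_s: 19.28
eef_pos: [373.3, -446.4, 93.4]
eef_rot: [0.0, 0.988, 0.157, 0.0]
ft_force: [0.1, 0.6, -0.5]
width: 0.691
grasp_force: 0.0
```

```bash
python3 - <<'E'
from h import *
s,c=cap('scene'); print(s['time_s'],s['width'],s['grasp_force'])
im=c['image']; a=cv2.imread('pics/scene.png'); g=cv2.cvtColor(im,cv2.COLOR_BGR2GRAY)
m=np.zeros_like(g); m[120:180,160:215]=(g[120:180,160:215]<50)*255
for k in cv2.findContours(m,0,2)[0]:
    if cv2.contourArea(k)>30: print(cv2.minAreaRect(k))
# width of the cover vs rim along notch end: edge rows before/after
for col in (206,212,218,224): print(col,cv2.cvtColor(a,6)[172:200,col].tolist(),'\n   ',g[172:200,col].tolist())
E
```

```text
19.2833 0.6913104057481818 0.0
((196.52403259277344, 139.63201904296875), (10.562005996704102, 30.421104431152344), 34.695152282714844)
206 [140, 142, 140, 142, 142, 146, 143, 150, 167, 165, 167, 165, 167, 166, 165, 166, 166, 167, 167, 167, 167, 167, 146, 166, 166, 166, 168, 167] 
    [140, 143, 143, 143, 144, 146, 163, 168, 168, 170, 169, 169, 170, 170, 169, 168, 169, 170, 169, 164, 155, 168, 170, 170, 168, 169, 170, 169]
212 [140, 140, 140, 140, 141, 142, 144, 141, 142, 143, 158, 166, 167, 166, 167, 166, 167, 166, 168, 166, 166, 166, 165, 167, 168, 160, 157, 165] 
    [141, 142, 142, 142, 141, 143, 148, 158, 167, 168, 168, 169, 170, 169, 170, 169, 169, 168, 169, 168, 169, 169, 169, 169, 171, 169, 169, 169]
218 [142, 141, 142, 142, 142, 142, 141, 143, 139, 141, 141, 141, 143, 141, 138, 144, 147, 155, 166, 167, 167, 165, 167, 166, 166, 167, 166, 167] 
    [142, 142, 143, 144, 143, 142, 142, 144, 142, 143, 141, 137, 143, 144, 153, 168, 169, 168, 170, 169, 170, 170, 168, 170, 170, 169, 168, 169]
224 [143, 141, 142, 144, 140, 141, 143, 141, 145, 142, 141, 142, 143, 138, 140, 140, 140, 141, 141, 142, 144, 156, 166, 166, 166, 167, 165, 166] 
    [143, 144, 143, 143, 140, 142, 143, 143, 146, 142, 144, 143, 142, 141, 141, 140, 142, 142, 151, 168, 169, 170, 169, 170, 170, 168, 169, 169]
```

The cover's notch edge stands 3 px higher in the scene view, about 10 mm, and the tool is resting on the bench.

```bash
python3 -c "
from plant import r
print(r.close_job())"
```

```text
the job is handed in; nothing more can be done
None
```

I handed the job in at about 19 s; no verdict came back. By my measurements the notch end of the longer box's cover stands about 10 mm up on its snaps, and the pry tool lies flat on the bench away from the box.

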